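# Cock the solder sucker and lay it ready in the tool tray

### The arm

A 7-joint arm with a two-finger parallel gripper is mounted at the origin on the work surface. World frame = base frame: x ahead of the robot, y to its left, z up, the work surface at z = 0. Lengths are in m, angles in rad, forces in N, time in s.
With the tool pointing down it reaches from about 0.425 to 0.925 m from the base axis. Payload 6.8 kg.
Tool frame: the origin (TCP) lies at the very end of the fingers, on their centre line; the grasp point (between the pads) lies 19 mm behind it; z points along the fingers, y is the line along which they close (so a half turn about z gives the same grasp; the last joint's range is limited). The gripper opens to 85 mm and grips with 20 to 120 N. Pads are 22 mm wide; open, the fingers measure 114 mm over their backs; the gripper's body (76 mm by 85 mm) begins 54 mm behind the grasp point. The pads swing forward as they close: fully open they stand 13 mm farther back than shut.
Start: joints at [1.109, 0.477, 0.022, 1.555, -0.011, 1.109, -0.083], TCP at [0.234, -0.633, 0.231] pointing down, gripper open.
Joint ranges: [-2.96, 2.96], [-0.34, 2.1], [-1.41, 1.46], [0.24, 2.44], [-1.37, 4.51], [0.17, 1.92], [-2.96, 2.96]. Speed limits (rad/s): [2.39, 2.39, 3.14, 3.14, 3.14, 3.14, 3.14].

### API

Orientations are given as a unit quaternion [w, x, y, z].
In Python, from station import bot gives the robot as it stands. The module is installed in compiled form; this text tells all that it offers.
- The arm moves only by the shell command python3 -m jog 'ROWS' [OPENING] [FORCE]. ROWS is JSON, a list of rows, each a list of 4 numbers: the shift along the tool's x, y, z in cm, then the turn about the tool's z in rad. In form: [[x, y, z, spin], ...]. A call has 1 to 20 rows; each row is the pose to reach, as a shift and turn from the pose commanded when the call began, along the tool's axes at that moment; what a row does not reach only later rows make up. A row lasts 1/12 s, in which the tool goes at most 41.7 mm and 7.16 degrees, less where a joint would pass 70% of its speed; a pose out of reach is approached as far as the arm can. A call with a gripper value outside its range is refused whole. OPENING is the closure, from -1 (fully open) to 1 (shut), set as the call begins (- or left out, the last holds). The fingers move at their own pace and stop on an object; FORCE is the grip in N (left out, the last holds). Time passes only in rows, so rows that repeat a pose let the fingers close. It gives the time, the measured TCP pose, the force, the opening and the grip force at its end, in the units of the state.
- bot.get_obs(): the state, without advancing time (a new reading comes with each control period).
- bot.read_camera(name): name is "side" or "top"; returns a dict with "pixels" (420x560x3 uint8, red, green, blue), "depth" (420x560 float32, m along the optical axis (not along the pixel's ray), 0 where there is no reading), "fovy" (degrees; the focal length in pixels is half the picture's height over the tangent of half this angle, whatever the lens; pixels are square), "cx", "cy" (the principal point, pixels), "distortion" ([k1, k2, p1, p2, k3] as OpenCV has them; the pictures are not rectified), "pose" (4x4, takes a point from camera to world coordinates). Camera axes: x right, y down, z forward; pixel columns grow to the right and rows downward; lengths in m; the calibration is good to about 2 mm. A picture is of the moment at which its call begins.
- bot.hand_in(): hands the job in; it is judged then, once.
The state is a dict: "t": time; "q": joint angles; "joint_vel": joint speeds; "joint_torque": joint torques, N m; "eef_pos": TCP position; "tool_rot": TCP orientation; "contact_force": force on the tool from outside, world axes, zero at the start; "torque": the same for the moment, N m; "gripper_width": opening from 0.0 (shut) to 1.0 (fully open); "grasp_force": force on a finger pad.
Only numpy, scipy, OpenCV 4.12 (cv2) and the standard library are available. Lean on these libraries where they do the work, as an engineer would, in place of code of your own. Each camera call takes 0.05 s, during which the arm holds its last target. There are 200 camera calls.

### The job

Get the orange solder sucker ready for use: with it standing in its leaning holder, push its plunger knob straight down the line of the barrel until it bottoms against its stop, and let go so that it stays cocked on its latch. Then draw the sucker out of the holder, still cocked, and lay it gently down flat, wholly inside the shallow metal tool tray, without shifting anything else on the bench.

Things in the scene. Friction and masses are not known exactly. Their poses are not given: they have to be found in the camera images.
- pump: Loose solder sucker, about 115 g, orange barrel 22 mm thick. Own z: along the axis, nozzle to knob; x: out of the side with the red button (upwards). Origin: on the axis 108 mm from the nozzle tip, near the centre of mass: grip here. Barrel z -66 to 44 mm, hexagonal cap 24 mm across to z 56. In the holder it leans about 40 degrees, knob up, and is inside the sleeve below z = -28.
- pump_tip (a point): The open end of the sucker's white nozzle (9 mm thick, 24 mm long), on the axis, z = -108 mm in the pump's frame; same axes as the pump.
- knob_top (a point): Centre of the flat top face of the plunger's black knob (23 mm across, 14 mm thick), on the pump's axis; same axes as the pump. With the plunger out it is at z = 110 mm in the pump's frame, at the stop 70 mm, cocked about 73 mm.
- plunger (a joint): How far the plunger is pushed in, m: 0 fully out, 0.040 on its stop. Spring 8 N at 0, 14 N at the stop; the latch adds about 3 N from 0.027 on. The latch catches just short of the stop, at 0.0375: pushed to the stop and let go, the plunger comes back to about 0.0366 and stays (cocked: above 0.034); let go earlier it springs right out.
- release (a joint): The red release button on the barrel's side, m: 0 out, 0.004 pressed in. About 2 N pushes it in, and in by about 2 mm it frees the latch and the plunger springs out. It dips by itself while the plunger passes the catch.
- button_top (a point): Centre of the outer face of the red release button (16 by 9 mm), 15.5 mm off the pump's axis along its x, z = 30 mm in the pump's frame.
- stand: The fixed holder: dark base 170 x 100 x 12 mm with a yellow sponge, and a steel sleeve leaning 37 degrees from vertical towards the stand's -x (roughly towards the robot). Origin: under the base's centre, z up. Sleeve 55 mm deep, 24.4 mm bore, 30 mm outside, mouth flared to 37 mm, centred at x -3, z 86 mm; its floor at x 30, z 42. The sucker comes clear when drawn out 80 mm along the sleeve.
- holder_end (a point): The point, fixed to the stand, where the nozzle tip stands when the sucker is fully down in its holder (about 3 mm beside it because of play).
- tray: The fixed, shallow, bright metal tool tray, 250 (x) x 120 (y) x 16 mm high, walls and floor 2.5 mm (rim bead to 18 mm). Origin: centre of its underside; x along its length, z up.
- solder_reel: Bystander: blue reel of solder, 58 mm across, 36 mm high; origin under its centre.
- yellow_cup: Bystander: yellow plastic cup, 72 mm across, 62 mm high; origin under its centre.
- flux_tin: Bystander: round flux tin with green lid, 54 mm across, 22 mm high; origin under its centre.
- tape_roll: Bystander: roll of packing tape lying flat, 104 mm across, 48 mm high; origin under its centre.
- cleaner_bottle: Bystander: white bottle with red cap, 42 mm across, 110 mm high; origin under its centre.
- multimeter: Bystander: black multimeter lying flat, 150 x 75 x 45 mm; origin under its centre.
- heatsink: Bystander: finned aluminium heatsink, 60 x 60 x 28 mm; origin under its centre.
Mind the look-alikes: they are no part of the job. Of the things that look like the pump, the smaller one is meant.

How it is judged:
On the way, in this order (a step that is already met when the one before it is completed fails the run):
1. the plunger is pushed to its stop while the sucker stands in its holder (value of joint plunger above 0.0388 m and distance between pump_tip and holder_end below 0.012 m), for 0.1 s.
2. let go, the plunger stays cocked on its latch, the sucker still in its holder (value of joint plunger between 0.034 and 0.0388 m and contact force between the fingers and pump below 0.3 N and distance between pump_tip and holder_end below 0.012 m), for 0.2 s.
3. the sucker is drawn clear of the holder, still cocked (value of joint plunger above 0.034 m and distance between pump_tip and holder_end above 0.08 m), for 0.1 s.
At the end, for the whole second after the job is handed in: The sucker lies at rest and flat (barrel within 7 degrees of level) on the tray's floor, nozzle tip and knob both inside the tray's rim and less than 30 mm above its underside, the plunger still cocked (pushed in more than 34 of its 40 mm), released by the gripper (x of pump_tip in the frame of tray between -0.123 and 0.123 m and y of pump_tip in the frame of tray between -0.059 and 0.059 m and z of each of pump_tip, knob_top in the frame of tray below 0.03 m and x of knob_top in the frame of tray between -0.123 and 0.123 m and y of knob_top in the frame of tray between -0.059 and 0.059 m and value of joint plunger above 0.034 m and angle between pump's own z axis and vertical between 1.45 and 1.69 rad and linear speed of pump below 0.02 m/s and angular speed of pump below 0.3 rad/s); the robot touches nothing.
It fails at once if another thing on the bench is shifted by more than 30 mm (distance of any of solder_reel, yellow_cup, flux_tin, tape_roll, cleaner_bottle, multimeter, heatsink from where it was at the start of the episode above 0.03 m).
It fails at once if the sucker is dropped (falls free at more than 0.7 m/s) (contact force between the fingers and pump below 0.05 N and linear speed of pump above 0.7 m/s).
It also fails if it takes over 59 s, if anything falls off the work surface, if the arm or the gripper's body presses on something with over 40 N, if the wrist force passes 120 N, or if a joint passes its speed limit or range.

## Working session

There is one attempt and no reset: what is moved stays moved. The work goes in short steps, Python scripts to look and compute and a shell command to move; the robot and the scene stay as the last step left them, time stands still between calls to the robot, and variables do not carry over. Pictures are saved under pics/ and viewed, at most 12 in all, crops included, and the job is handed in when it is done.

```bash
mkdir -p pics; cat > h.py <<'E'
import numpy as np, cv2, pickle
from station import bot
from scipy.spatial.transform import Rotation as R
def cam(n,save=None):
    c=bot.read_camera(n)
    if save: cv2.imwrite('pics/'+save,c['pixels'][:,:,::-1]); pickle.dump(c,open('pics/'+save+'.pkl','wb'))
    return c
def load(s): return pickle.load(open('pics/'+s+'.pkl','rb'))
def K(c):
    f=210/np.tan(np.radians(c['fovy'])/2); return np.array([[f,0,c['cx']],[0,f,c['cy']],[0,0,1]])
def norm(c,uv):
    return cv2.undistortPoints(np.array(uv,float).reshape(-1,1,2),K(c),np.array(c['distortion']))[:,0]
def pts(c,uv):
    uv=np.array(uv).reshape(-1,2); d=c['depth'][uv[:,1].astype(int),uv[:,0].astype(int)]
    n=norm(c,uv); P=np.c_[n*d[:,None],d]; T=c['pose']; return (P@T[:3,:3].T+T[:3,3])
def onz(c,uv,z):
    n=norm(c,uv); T=c['pose']; r=np.c_[n,np.ones(len(n))]@T[:3,:3].T; return T[:3,3]+r*((z-T[2,3])/r[:,2:])
def proj(c,P):
    T=np.linalg.inv(c['pose']); return cv2.projectPoints(np.array(P,float).reshape(-1,3),cv2.Rodrigues(T[:3,:3])[0],T[:3,3],K(c),np.array(c['distortion']))[0][:,0]
def tool():
    o=bot.get_obs(); w,x,y,z=o['tool_rot']; return np.array(o['eef_pos']),R.from_quat([x,y,z,w]).as_matrix()
E
python3 - <<'E'
from h import *
for n in('top','side'):
    c=cam(n,n+'0.png'); print(n,c['fovy'],c['cx'],c['cy'],c['distortion'],c['pose'].round(3).tolist())
p,M=tool();print(p,M.round(3))
E
```

```text
top 43.50092627976777 279.5766520425193 203.8662841100836 [0.01046456 0.         0.         0.         0.        ] [[-0.03, -0.997, 0.066, 0.359], [-1.0, 0.03, 0.0, -0.013], [-0.002, -0.066, -0.998, 1.551], [0.0, 0.0, 0.0, 1.0]]
side 43.592139504626566 280.9145980760418 197.2470831983443 [-0.05634691  0.          0.          0.          0.        ] [[-0.884, -0.298, 0.36, -0.129], [-0.467, 0.571, -0.675, 1.076], [-0.005, -0.765, -0.644, 1.176], [0.0, 0.0, 0.0, 1.0]]
[ 0.23362366 -0.63271376  0.23040269] [[ 0.938  0.346 -0.001]
 [ 0.346 -0.938  0.002]
 [-0.    -0.002 -1.   ]]
```

View pics/top0.png

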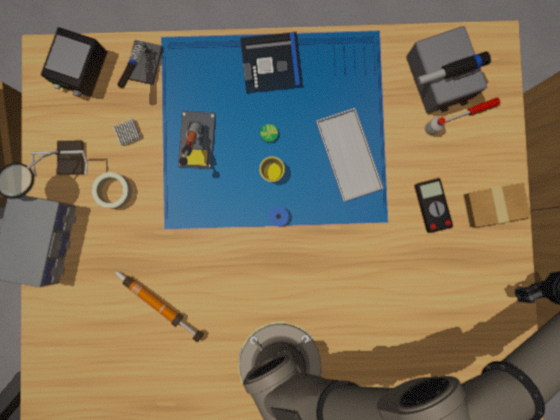

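View pics/side0.png

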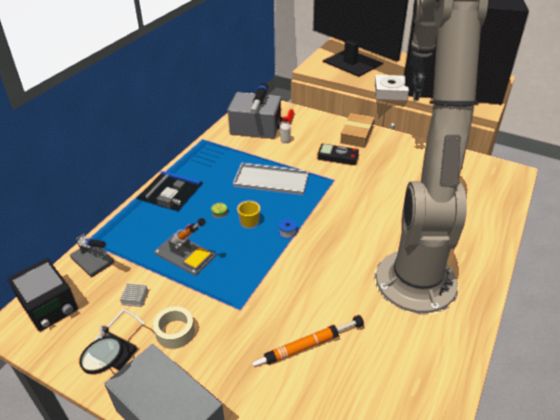

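In the pictures, three things could be taken for the pump. The first is the orange sucker leaning in a holder at top (195,140) and side (188,233). The second is the larger orange sucker lying on the wood at top (160,303) and side (305,343). The third is the blue-handled iron in a stand at top (135,65). The description (smaller, in a holder with a yellow sponge) picks the first, and I'll check that in a close crop.

```bash
python3 - <<'E'
from h import *
t=load('top0.png');s=load('side0.png')
a=cv2.resize(t['pixels'][100:180,165:230],None,fx=6,fy=6,interpolation=cv2.INTER_CUBIC)
b=cv2.resize(s['pixels'][205:285,148:213],None,fx=6,fy=6,interpolation=cv2.INTER_CUBIC)
cv2.imwrite('pics/crop.png',np.hstack([a,b])[:,:,::-1])
# orange blobs
for n,c in(('t',t),('s',s)):
    h=cv2.cvtColor(c['pixels'],cv2.COLOR_RGB2HSV)
    for nm,lo,hi in(('or',(5,190,120),(15,255,255)),('ye',(22,190,100),(30,255,255))):
        m=cv2.inRange(h,lo,hi); k,l,st,ce=cv2.connectedComponentsWithStats(m)
        for i in range(1,k):
            if st[i,4]>25: print(n,nm,st[i],ce[i].round(1))
# depth map near pump, top: heights
uv=[(u,v) for v in range(100,182,3) for u in range(174,224,3)]
P=pts(t,uv)
print((P[:,2].reshape(-1,17)*1000).round().astype(int))
print(onz(t,[(182,112),(216,112),(213,168),(179,167)],0.012).round(3))
E
```

```text
t or [140 288  23  20  78] [151.7 296.3]
t or [162 306  14  16  55] [169.9 313.1]
t ye [187 151  17  12  83] [195.7 156.3]
t ye [268 163  14  18 181] [273.8 171.7]
s or [179 228  11  11  54] [183.9 233.2]
s or [315 328  18  15 134] [324.4 335.1]
s or [285 335  28  12  72] [298.7 340.5]
s or [287 339  29  17 179] [301.3 346.9]
s or [273 349   7  11  38] [276.4 354.2]
s ye [239 202  20  24 389] [248.6 213.2]
s ye [185 248  25  19 235] [197.  256.8]
[[  -1    6    8    1   -1   -3   -3    6    2    1   -6    0   -2    1
    -1    9    1]
 [  -2    3    1    3   -6    0    8    4    3   -4    8   -3   -3    5
     2    5   -2]
 [   0   -3   -2    1    2   -6    1    1    4   -4    4   -2   -3    0
    -3    1    6]
 [  -1   -2    7    3    0   -2   -2    2    4    3   -4    1    0    3
    -1   -3   -1]
 [   0    1    6    6   11   12   15   11    3   13    8    7    2   14
    -3    1   -4]
 [   3    5   -3   14   13    8   10    9   15   16   10   15   15   15
     2   -2    5]
 [   1    3    0    7   12   11    8    7   19   11    9   16   19   14
     1   -1    8]
 [   5   -5    2   
[... 1256 characters left out ...]
4  188  188   22   25   25   22   26   27   21    9   -2
     4    2    7]
 [   3    2    6   11    8    9    6   17   19   11   21   15   14   -5
     7   -3    2]
 [   3    9    4    1    0   -2   -3   10    5   -2    1   -2    1   -6
    -1    1   -4]
 [   4    7    1    4    4    0   -7    5   -4    5    1    2    6   -1
     4    0    0]
 [   3    3   -1    2   -7    4    0    1    3    1    3    3    0   -2
    -3   -1    5]
 [   2    4    1    1   -2    3   -1    4    3    5   -5    3    1    6
     5    6    0]
 [  -5    5   10   -1    7    5    3    1   -1   -2    0    4    5   -5
    -4   -3    4]]
[[0.742 0.268 0.012]
 [0.739 0.167 0.012]
 [0.572 0.18  0.012]
 [0.578 0.28  0.012]]
```

View pics/crop.png

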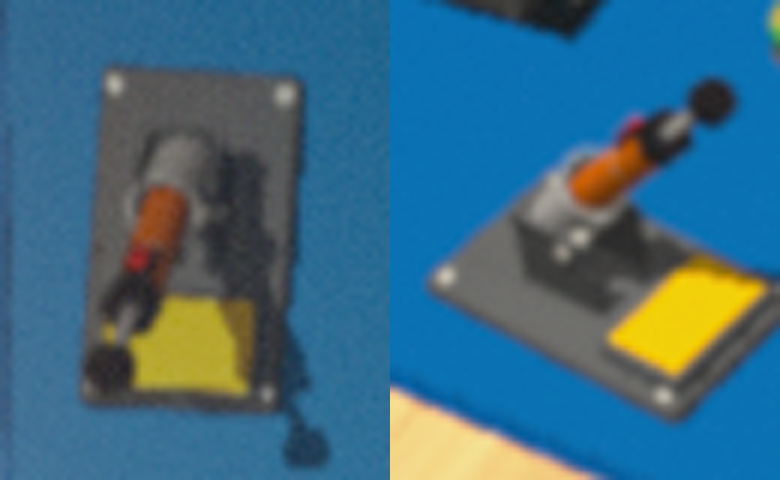

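The crop confirms it. The small orange sucker leans in its sleeve, with the red button on its upper side, and the black knob is at top (183,161) and side (202,222). Next I measure the pump axis, the stand and the tray.

```bash
cat > m.py <<'E'
from h import *
def tri(t,a,s,b):
    o=[];D=[]
    for c,u in((t,a),(s,b)):
        n=norm(c,[u])[0]; d=c['pose'][:3,:3]@np.r_[n,1]; D.append(d/np.linalg.norm(d)); o.append(c['pose'][:3,3])
    A=sum(np.eye(3)-np.outer(d,d) for d in D); B=sum((np.eye(3)-np.outer(d,d))@q for d,q in zip(D,o))
    X=np.linalg.solve(A,B); g=np.linalg.norm(np.cross(X-o[0],D[0])); return X,g
E
python3 - <<'E'
from m import *
t=load('top0.png');s=load('side0.png')
def cs(x,y,ox,oy,sh=0): return ((x-sh)/6-.4+ox,y/6-.4+oy)
T=lambda x,y:cs(x,y,165,100); S=lambda x,y:cs(x,y,148,205,390)
kn,g1=tri(t,T(108,366),s,S(713,101)); cp,g2=tri(t,T(132,300),s,S(665,137)); 
bt,g4=tri(t,T(140,260),s,S(632,127))
print('knob',kn,g1,'cap',cp,g2,'btn',bt,g4); a=kn-cp; print(np.linalg.norm(a),a/np.linalg.norm(a))
sc=[tri(t,T(*p),s,S(*q)) for p,q in(((114,85),(445,277)),((267,395),(663,397)))]
print(sc)
# stand outline in top: 4 corners by dark mask
h=cv2.cvtColor(t['pixels'],cv2.COLOR_RGB2HSV)
m=cv2.inRange(h,(0,0,0),(179,110,140)); m2=np.zeros_like(m); m2[105:172,172:222]=m[105:172,172:222]
# base outline by non-blue in region
nb=cv2.inRange(h,(95,150,50),(120,255,255)); nb=255-nb; k=np.zeros_like(nb); k[106:172,172:219]=nb[106:172,172:219]
k=cv2.morphologyEx(k,cv2.MORPH_OPEN,np.ones((5,5)))
c=max(cv2.findContours(k,0,2)[0],key=cv2.contourArea); r=cv2.minAreaRect(c); bx=cv2.boxPoints(r); print('base',r,onz(t,bx,.012).round(3).tolist())
# tray
m=cv2.inRange(h,(0,0,110),(179,70,255)); k=np.zeros_like(m); k[100:210,305:390]=m[100:210,305:390]
k=cv2.morphologyEx(k,cv2.MORPH_CLOSE,np.ones((5,5)))
c=max(cv2.findContours(k,0,2)[0],key=cv2.contourArea); r=cv2.minAreaRect(c); bx=onz(t,cv2.boxPoints(r),.017); print('tray',r,bx.round(3).tolist(),bx.mean(0),[np.linalg.norm(bx[i]-bx[i-1]) for i in range(4)])
c0=cv2.boundingRect(c);print(c0)
o=bot.get_obs();print(o['t'],o['gripper_width'])
E
```

```text
knob [0.56929806 0.23644659 0.18910219] 0.0003428786220533277 cap [0.60500516 0.23263299 0.14743416] 0.000618799615666846 btn [0.62504621 0.2301503  0.14285372] 0.0006870607582397661
0.0550069514461895 [-0.6491379   0.06932937  0.75750473]
[(array([0.73664369, 0.26326487, 0.01633854]), np.float64(0.0010275045975244354)), (array([ 0.61435414,  0.21497885, -0.06234694]), np.float64(0.026593806070614918))]
base ((195.8672637939453, 139.99114990234375), (35.38811111450195, 58.403682708740234), 3.8140745162963867) [[0.576, 0.288, 0.012], [0.749, 0.273, 0.012], [0.739, 0.169, 0.012], [0.566, 0.184, 0.012]]
tray ((351.5463562011719, 159.0206298828125), (103.07539367675781, 67.65741729736328), 87.39744567871094) [[0.738, -0.127, 0.017], [0.741, -0.327, 0.017], [0.436, -0.327, 0.017], [0.433, -0.13, 0.017]] [ 0.58677241 -0.22790471  0.017     ] [np.float64(0.30490029477082087), np.float64(0.19985392449671935), np.float64(0.30484379499509845), np.float64(0.1973264009560551)]
(316, 106, 72, 104)
0.1 1.0041696517330412
```

```bash
python3 -m jog '[[36,-6.2,-7,0.44],[36,-6.2,-7,0.44],[36,-6.2,-7,0.44],[36,-6.2,-7,0.44],[36,-6.2,-7,0.44],[36,-6.2,-7,0.44],[36,-6.2,-7,0.44],[36,-6.2,-7,0.44],[36,-6.2,-7,0.44],[36,-6.2,-7,0.44],[36,-6.2,-7,0.44],[36,-6.2,-7,0.44]]' 1 60
python3 - <<'E'
from m import *
p,M=tool();print(p,M.round(3))
# pre-contact: edge (+11mm along h-) over knob-top centre, 25mm off along axis
a=np.array([-.642,.058,.765]);a/=np.linalg.norm(a); kt=np.array([.5655,.2367,.1934]); e=np.array([.996,-.087,0])
tgt=kt-.011*e+.03*a; print('tgt',tgt,'tool delta cm',(M.T@(tgt-p)*100).round(2),'axis tool',(M.T@-a).round(3))
t=load('top0.png');h=cv2.cvtColor(t['pixels'],cv2.COLOR_RGB2HSV)
m=cv2.inRange(h,(0,0,60),(179,90,255)); k=np.zeros_like(m); k[100:208,308:384]=m[100:208,308:384]
k=cv2.morphologyEx(cv2.morphologyEx(k,cv2.MORPH_CLOSE,np.ones((5,5))),cv2.MORPH_OPEN,np.ones((7,7)))
c=max(cv2.findContours(k,0,2)[0],key=cv2.contourArea); r=cv2.minAreaRect(c); bx=onz(t,cv2.boxPoints(r),.017); print('tray',r,bx.round(3).tolist(),bx.mean(0),[np.linalg.norm(bx[i]-bx[i-1]) for i in range(4)])
E
```

```text
t: 1.1
eef_pos: [0.5495, -0.4505, 0.3006]
tool_rot: [0.0, 0.999, -0.043, -0.001]
contact_force: [-0.6, -1.7, -1.0]
gripper_width: -0.004
grasp_force: 0.0
[ 0.54949445 -0.45050886  0.30057763] [[ 0.996 -0.086 -0.002]
 [-0.086 -0.996  0.   ]
 [-0.002  0.    -1.   ]]
tgt [0.53529125 0.23939635 0.21634136] tool delta cm [ -7.34 -68.61   8.43] axis tool [0.646 0.002 0.764]
tray ((349.225830078125, 154.40487670898438), (86.71351623535156, 42.73738098144531), 70.97439575195312) [[0.704, -0.124, 0.017], [0.742, -0.245, 0.017], [0.496, -0.318, 0.017], [0.459, -0.198, 0.017]] [ 0.60032057 -0.2215087   0.017     ] [np.float64(0.25583758671964363), np.float64(0.1265586659717457), np.float64(0.25619540939544233), np.float64(0.125252768727856)]
```

```bash
python3 -m jog '[[-7.3,-68.6,0,0],[-7.3,-68.6,0,0],[-7.3,-68.6,0,0],[-7.3,-68.6,0,0],[-7.3,-68.6,0,0],[-7.3,-68.6,0,0],[-7.3,-68.6,0,0],[-7.3,-68.6,0,0],[-7.3,-68.6,0,0],[-7.3,-68.6,0,0],[-7.3,-68.6,0,0],[-7.3,-68.6,0,0],[-7.3,-68.6,0,0],[-7.3,-68.6,0,0],[-7.3,-68.6,0,0],[-7.3,-68.6,0,0],[-7.3,-68.6,0,0],[-7.3,-68.6,8.4,0],[-7.3,-68.6,8.4,0],[-7.3,-68.6,8.4,0]]'
python3 - <<'E'
from m import *
t=cam('top','top1.png');s=cam('side','side1.png')
a=cv2.resize(t['pixels'][110:180,165:230],None,fx=6,fy=6,interpolation=cv2.INTER_CUBIC)
b=cv2.resize(s['pixels'][195:265,160:225],None,fx=6,fy=6,interpolation=cv2.INTER_CUBIC)
cv2.imwrite('pics/crop1.png',np.hstack([a,b])[:,:,::-1])
p,M=tool();print(p, proj(s,[p]),proj(s,[[.5655,.2367,.1934]]))
E
```

```text
t: 2.77
eef_pos: [0.5324, 0.2349, 0.2096]
tool_rot: [0.004, 0.999, -0.044, -0.006]
contact_force: [-0.7, -1.7, -1.8]
gripper_width: 0.002
grasp_force: 0.0
[0.53607692 0.23689583 0.21646787] [[210.31039658 217.95950395]] [[202.2354427  220.75949806]]
```

View pics/crop1.png

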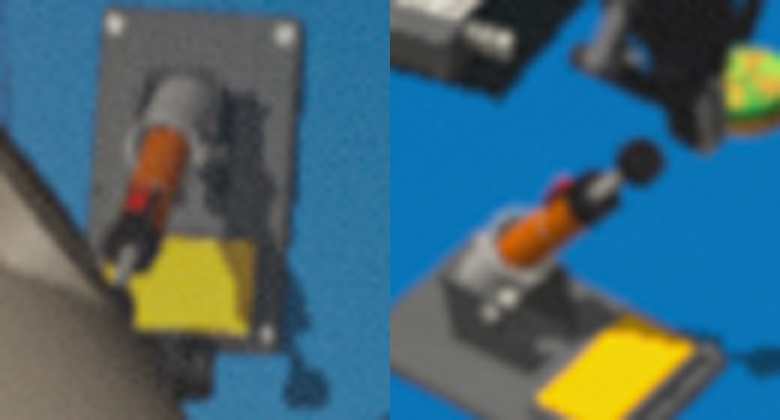

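The crop shows the shut fingertip at side (212,218), just above the knob at (202,222) and to the robot's side of it. I'll approach along the barrel axis.

```bash
python3 -m jog '[[0.65,0,0.76,0],[1.3,0,1.53,0],[1.3,0,1.53,0],[1.3,0,1.53,0],[1.3,0,1.53,0]]'; python3 -m jog '[[0.32,0,0.38,0],[0.65,0,0.76,0],[0.65,0,0.76,0],[0.65,0,0.76,0]]'; python3 -m jog '[[0.32,0,0.38,0],[0.65,0,0.76,0],[0.65,0,0.76,0],[0.65,0,0.76,0]]'
```

```text
t: 3.28
eef_pos: [0.5499, 0.2383, 0.2028]
tool_rot: [-0.0, 0.999, -0.043, 0.0]
contact_force: [0.9, 0.6, 0.7]
gripper_width: 0.001
grasp_force: 0.0
t: 3.62
eef_pos: [0.5558, 0.2375, 0.194]
tool_rot: [0.0, 0.999, -0.043, -0.0]
contact_force: [-0.5, 0.4, 0.1]
gripper_width: -0.001
grasp_force: 0.0
t: 3.95
eef_pos: [0.5618, 0.2379, 0.187]
tool_rot: [-0.0, 0.999, -0.043, -0.001]
contact_force: [-4.2, 0.6, 7.0]
gripper_width: -0.004
grasp_force: 4.2
```

```bash
python3 -m jog '[[0.32,0,0.38,0],[0.65,0,0.76,0],[0.97,0,1.15,0],[1.29,0,1.53,0],[1.29,0,1.53,0],[1.29,0,1.53,0]]'; python3 -m jog '[[0.16,0,0.19,0],[0.32,0,0.38,0],[0.48,0,0.57,0],[0.65,0,0.76,0],[0.65,0,0.76,0],[0.65,0,0.76,0]]'
python3 - <<'E'
from m import *
t=cam('top','top2.png');s=cam('side','side2.png')
a=cv2.resize(t['pixels'][110:180,165:230],None,fx=6,fy=6,interpolation=cv2.INTER_CUBIC)
b=cv2.resize(s['pixels'][195:265,160:225],None,fx=6,fy=6,interpolation=cv2.INTER_CUBIC)
cv2.imwrite('pics/crop2.png',np.hstack([a,b])[:,:,::-1])
E
```

```text
t: 4.45
eef_pos: [0.5744, 0.2371, 0.1721]
tool_rot: [-0.0, 0.999, -0.043, -0.001]
contact_force: [-6.5, -0.6, 9.6]
gripper_width: -0.003
grasp_force: 5.8
t: 4.95
eef_pos: [0.5808, 0.2367, 0.1649]
tool_rot: [-0.0, 0.999, -0.043, -0.001]
contact_force: [-6.6, 0.4, 11.4]
gripper_width: -0.003
grasp_force: 6.5
```

View pics/crop2.png

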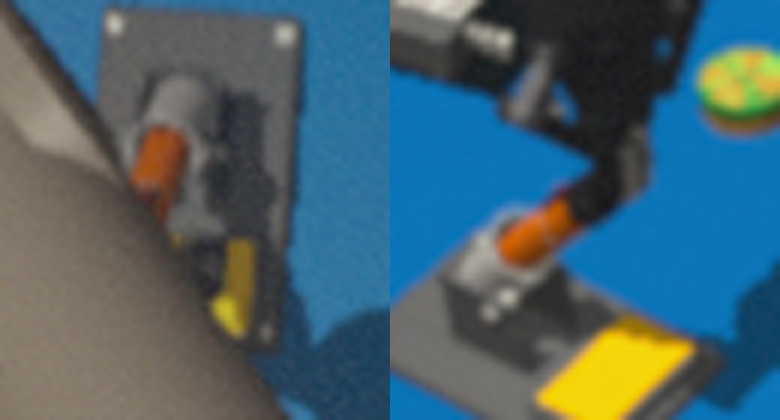

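The crop shows the fingertip squarely on the knob, at side crop (620,170), with the plunger partly in and the pump still seated. I'll keep pushing.

```bash
python3 -m jog '[[0.16,0,0.19,0],[0.32,0,0.38,0],[0.32,0,0.38,0],[0.32,0,0.38,0]]'; python3 -m jog '[[0.16,0,0.19,0],[0.32,0,0.38,0],[0.32,0,0.38,0],[0.32,0,0.38,0]]';python3 -m jog '[[0.1,0,0.12,0],[0.19,0,0.23,0],[0.19,0,0.23,0],[0.19,0,0.23,0]]'
```

```text
t: 5.38
eef_pos: [0.5839, 0.2368, 0.1612]
tool_rot: [-0.001, 0.999, -0.042, -0.001]
contact_force: [-7.7, 0.3, 12.4]
gripper_width: -0.002
grasp_force: 6.9
t: 5.72
eef_pos: [0.5853, 0.2377, 0.1592]
tool_rot: [-0.001, 0.999, -0.042, -0.002]
contact_force: [-16.8, -0.4, 26.2]
gripper_width: 0.0
grasp_force: 15.1
t: 6.05
eef_pos: [0.5854, 0.2387, 0.1587]
tool_rot: [-0.001, 0.999, -0.041, -0.003]
contact_force: [-26.6, -1.3, 39.7]
gripper_width: 0.002
grasp_force: 23.7
```

The force jumped with no further travel, so the plunger is on its stop. I'll back off along the axis and open the gripper clear of the pump.

```bash
python3 -m jog '[[-0.65,0,-0.76,0],[-1.94,0,-2.3,0],[-3.9,0,-4.6,0],[-6.5,0,-7.6,0],[-6.5,0,-7.6,0],[-6.5,0,-7.6,0],[-6.5,0,-7.6,0]]'
python3 - <<'E'
from m import *
t=cam('top','top3.png');s=cam('side','side3.png')
a=cv2.resize(t['pixels'][110:180,165:230],None,fx=6,fy=6,interpolation=cv2.INTER_CUBIC)
b=cv2.resize(s['pixels'][195:265,160:225],None,fx=6,fy=6,interpolation=cv2.INTER_CUBIC)
cv2.imwrite('pics/crop3.png',np.hstack([a,b])[:,:,::-1])
p,M=tool();print(p,M.round(3))
E
```

```text
t: 6.63
eef_pos: [0.5255, 0.24, 0.2297]
tool_rot: [0.0, 0.999, -0.043, 0.0]
contact_force: [0.7, -0.5, -1.3]
gripper_width: -0.001
grasp_force: 0.0
[0.52544559 0.23950682 0.22864796] [[ 0.996 -0.087 -0.002]
 [-0.087 -0.996 -0.001]
 [-0.001  0.001 -1.   ]]
```

View pics/crop3.png

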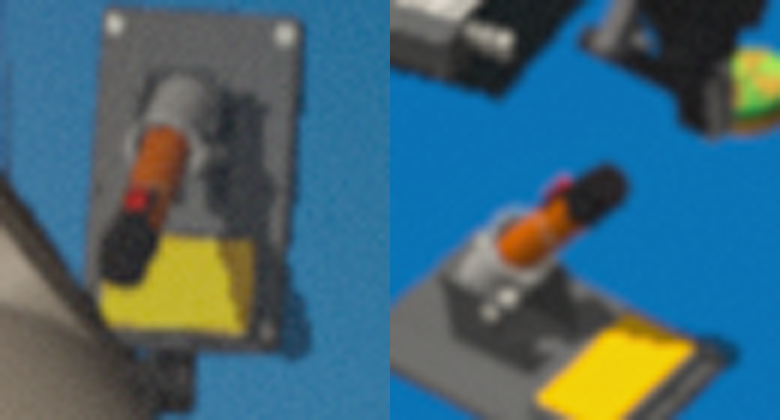

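Cocked: in the side crop the knob sits right against the cap at (600,185), and the button is out. Now I go to the grip pose with the gripper open.

```bash
python3 -m jog '[[0,0,-3,0],[4,0,-3,0],[8,0,-3,0],[11.6,0,-3,0],[11.6,0,-3,0],[11.6,0,-3,0],[11.6,0,-3,0],[11.6,0,1,0],[11.6,0,5,0],[11.6,0,9,0],[11.6,0,9,0],[11.6,0,9,0]]' -1; python3 -m jog '[[0,0,1.5,0],[0,0,3,0],[0,0,4.7,0],[0,0,4.7,0],[0,0,4.7,0]]'
python3 - <<'E'
from m import *
t=cam('top','top4.png');s=cam('side','side4.png')
a=cv2.resize(s['pixels'][185:265,150:235],None,fx=6,fy=6,interpolation=cv2.INTER_CUBIC)
cv2.imwrite('pics/crop4.png',a[:,:,::-1])
p,M=tool();print(p,M.round(3),proj(s,[p]))
E
```

```text
t: 7.73
eef_pos: [0.6384, 0.2302, 0.1384]
tool_rot: [0.001, 0.999, -0.042, -0.002]
contact_force: [0.2, 0.7, 1.0]
gripper_width: 1.004
grasp_force: 0.0
t: 8.15
eef_pos: [0.6416, 0.2312, 0.0955]
tool_rot: [-0.001, 0.999, -0.043, 0.001]
contact_force: [-1.1, 0.5, 1.1]
gripper_width: 1.0
grasp_force: 0.0
[0.64220696 0.23131991 0.09599214] [[ 0.996 -0.086  0.004]
 [-0.086 -0.996  0.002]
 [ 0.004 -0.002 -1.   ]] [[185.07262758 235.79891648]]
```

View pics/crop4.png

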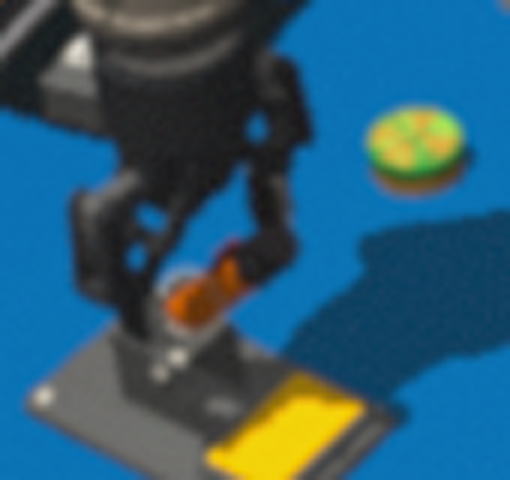

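Both fingers straddle the barrel just above the sleeve mouth, the barrel being at crop (195,300). I'll lower slightly and close.

```bash
python3 -m jog '[[0,0,0.2,0],[0,0,0.3,0],[0,0,0.3,0]]'; python3 -m jog '[[0,0,0,0],[0,0,0,0],[0,0,0,0],[0,0,0,0],[0,0,0,0],[0,0,0,0],[0,0,0,0],[0,0,0,0]]' 1 45
```

```text
t: 8.5
eef_pos: [0.641, 0.2305, 0.0906]
tool_rot: [-0.0, 0.999, -0.043, 0.0]
contact_force: [1.5, -0.1, 0.3]
gripper_width: 0.999
grasp_force: 0.0
t: 9.17
eef_pos: [0.6408, 0.2302, 0.0901]
tool_rot: [0.0, 0.999, -0.043, -0.0]
contact_force: [-0.4, -0.6, 2.5]
gripper_width: 0.246
grasp_force: 43.9
```

Gripped (opening about 21 mm). I'll draw it out along the sleeve axis.

```bash
python3 -m jog '[[-0.3,0,-0.4,0],[-0.6,0,-0.8,0],[-1.2,0,-1.6,0],[-1.8,0,-2.4,0],[-1.8,0,-2.4,0]]'; python3 -m jog '[[-0.6,0,-0.8,0],[-1.2,0,-1.6,0],[-1.8,0,-2.4,0],[-2.4,0,-3.2,0],[-3,0,-4,0],[-3.6,0,-4.8,0],[-4.2,0,-5.6,0],[-4.8,0,-6.4,0],[-5.4,0,-7.2,0],[-6,0,-8,0],[-6,0,-8,0],[-6,0,-8,0]]'
python3 - <<'E'
from m import *
t=cam('top','top5.png');s=cam('side','side5.png')
a=cv2.resize(s['pixels'][155:265,150:260],None,fx=5,fy=5,interpolation=cv2.INTER_CUBIC)
cv2.imwrite('pics/crop5.png',a[:,:,::-1])
p,M=tool();print(p,M.round(3),proj(s,[p]))
E
```

```text
t: 9.58
eef_pos: [0.6216, 0.2326, 0.116]
tool_rot: [-0.0, 0.999, -0.043, 0.0]
contact_force: [-1.7, -0.7, -0.7]
gripper_width: 0.242
grasp_force: 44.2
t: 10.58
eef_pos: [0.5631, 0.2374, 0.1947]
tool_rot: [-0.0, 0.999, -0.043, 0.001]
contact_force: [-0.6, -0.5, -1.7]
gripper_width: 0.242
grasp_force: 44.2
[0.56312228 0.23680804 0.19369168] [[ 0.996 -0.086 -0.   ]
 [-0.086 -0.996 -0.   ]
 [-0.     0.    -1.   ]] [[202.91575193 220.97618289]]
```

View pics/crop5.png

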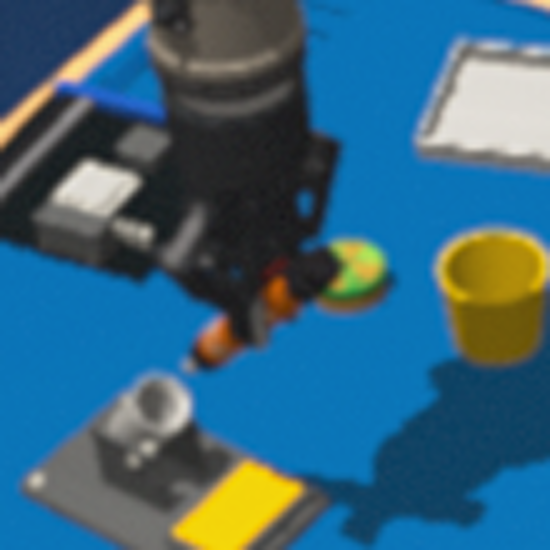

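The crop shows the sucker clear of the sleeve and still cocked, with the nozzle at (190,362) and the knob against the cap at (320,265). I'll carry it over to the tray, turning it to line up.

```bash
python3 -m jog '[[0,0,-3,0],[1,4,-3,0],[2,8,-3,0],[2.8,12,-3,-0.05],[3.6,16,-3,-0.1],[4.5,20,-3,-0.15],[5.4,24,-3,-0.2],[6.3,28,-3,-0.25],[7.2,32,-3,-0.3],[8.1,36,-3,-0.34],[9,40,-3,-0.377],[9.6,43,-3,-0.377],[10,44.4,-3,-0.377],[10,44.4,-3,-0.377],[10,44.4,-3,-0.377],[10,44.4,-3,-0.377]]'
python3 - <<'E'
from m import *
t=cam('top','top6.png');s=cam('side','side6.png')
a=cv2.resize(s['pixels'][85:215,200:330],None,fx=4,fy=4,interpolation=cv2.INTER_CUBIC)
b=cv2.resize(t['pixels'][85:215,290:360],None,fx=4,fy=4,interpolation=cv2.INTER_CUBIC)
cv2.imwrite('pics/crop6.png',np.hstack([a,b])[:,:,::-1])
p,M=tool();print(p,M.round(3),proj(s,[p]))
E
```

```text
t: 12.02
eef_pos: [0.6246, -0.2116, 0.2235]
tool_rot: [-0.001, 0.989, 0.146, -0.0]
contact_force: [-0.2, -0.2, -0.8]
gripper_width: 0.245
grasp_force: 44.4
[ 0.62471236 -0.21131922  0.22386529] [[ 0.957  0.29  -0.   ]
 [ 0.29  -0.957  0.001]
 [ 0.    -0.001 -1.   ]] [[262.78696737 127.82782559]]
```

View pics/crop6.png

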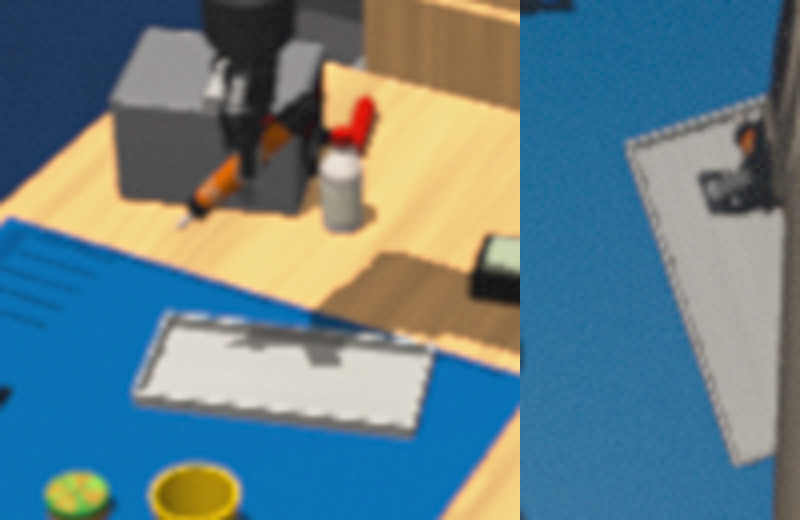

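The crop shows the sucker still cocked, with the nozzle tip at side (245.5,141.5). The tray corners are at crop (168,315), (430,345), (412,430) and (137,400). I'll verify tip and tray positions from this view.

```bash
python3 - <<'E'
from m import *
s=load('side6.png')
q=[(168,315),(430,345),(412,430),(137,400)]
P=onz(s,[(x/4-.4+200,y/4-.4+85) for x,y in q],.017);print(P.round(3).tolist(),P.mean(0))
p,M=tool();u=M[:,0];w=M[:,1]
n=norm(s,[(182/4-.4+200,226/4-.4+85)])[0];d=s['pose'][:3,:3]@np.r_[n,1];o=s['pose'][:3,3]
tip=o+d*((p-o)@w)/(d@w); r=tip-p; C=np.array([.6,-.2215,0])
print('tip',tip,'along u',r@u,'dz',r[2],'tray frame',(tip-C)@u,(tip-C)@w)
E
```

```text
[[0.739, -0.243, 0.017], [0.503, -0.314, 0.017], [0.465, -0.197, 0.017], [0.698, -0.122, 0.017]] [ 0.60131735 -0.21880827  0.017     ]
tip [ 0.68583361 -0.19274465  0.16273811] along u 0.06387523719028856 dz -0.06112718350206886 tray frame 0.09049931977477928 -0.002848435464433828
```

```bash
python3 -m jog '[[0,0,3,0],[0,0,6,0],[0,0,9,0],[0,0,12,0],[0,0,14,0],[0,0,14,0],[0,0,14,0]]' - 20; python3 -m jog '[[0,0,0.5,0],[0,0,1,0],[0,0,1.4,0],[0,0,1.7,0],[0,0,1.7,0],[0,0,1.7,0]]'; python3 -m jog '[[-0.4,0,0.4,0],[-0.8,0,0.8,0],[-1.2,0,1.2,0],[-1.2,0,1.2,0],[-1.2,0,1.2,0]]'
```

```text
t: 12.7
eef_pos: [0.6241, -0.2122, 0.0835]
tool_rot: [-0.001, 0.989, 0.146, -0.001]
contact_force: [0.5, 0.4, -0.4]
gripper_width: 0.244
grasp_force: 44.3
t: 13.2
eef_pos: [0.6248, -0.2141, 0.0678]
tool_rot: [0.0, 0.989, 0.145, 0.0]
contact_force: [-1.9, -0.2, 3.2]
gripper_width: 0.241
grasp_force: 44.8
t: 13.62
eef_pos: [0.6131, -0.218, 0.0556]
tool_rot: [0.0, 0.99, 0.145, 0.0]
contact_force: [-2.8, -0.6, 5.3]
gripper_width: 0.243
grasp_force: 42.8
```

```bash
python3 -m jog '[[0,0,0,0],[0,0,0,0],[-0.35,0,0.45,0],[-0.7,0,0.95,0],[-1,0,1.4,0],[-1,0,1.4,0],[-1,0,1.4,0]]' 1 20
python3 - <<'E'
from m import *
t=cam('top','top7.png');s=cam('side','side7.png')
a=cv2.resize(s['pixels'][135:205,215:325],None,fx=6,fy=6,interpolation=cv2.INTER_CUBIC)
cv2.imwrite('pics/crop7.png',a[:,:,::-1])
p,M=tool();print(p)
E
```

```text
t: 14.2
eef_pos: [0.6032, -0.2204, 0.0409]
tool_rot: [0.0, 0.989, 0.145, -0.0]
contact_force: [-1.5, -1.5, 3.4]
gripper_width: 0.243
grasp_force: 41.2
[ 0.60359772 -0.22011928  0.04113315]
```

View pics/crop7.png

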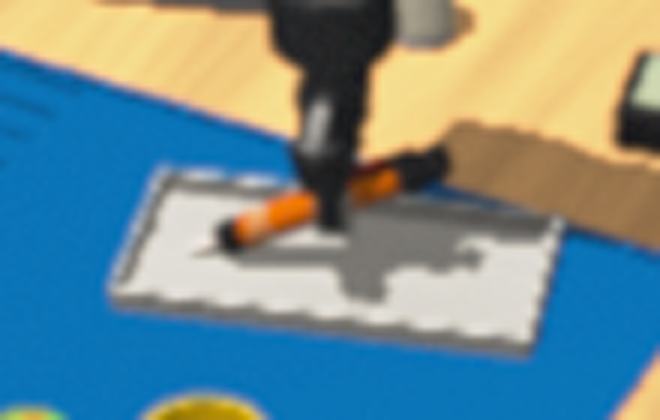

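The crop shows the sucker pivoting down nicely: the tip rests on the tray floor at (195,253), the knob is at (435,160), and it's still cocked. I'll keep lowering.

```bash
python3 -m jog '[[-0.25,0,0.5,0],[-0.5,0,1,0],[-0.7,0,1.5,0],[-0.9,0,2,0],[-1,0,2.5,0],[-1.1,0,3,0],[-1.15,0,3.3,0],[-1.15,0,3.3,0],[-1.15,0,3.3,0]]'; python3 -m jog '[[0,0,0.15,0],[0,0,0.3,0],[0,0,0.3,0]]'
```

```text
t: 15.05
eef_pos: [0.5922, -0.2231, 0.0076]
tool_rot: [-0.0, 0.989, 0.145, -0.0]
contact_force: [-0.2, -1.8, 1.2]
gripper_width: 0.249
grasp_force: 39.2
t: 15.3
eef_pos: [0.5925, -0.2233, 0.005]
tool_rot: [-0.0, 0.989, 0.145, 0.0]
contact_force: [-1.8, -0.0, 2.9]
gripper_width: 0.243
grasp_force: 39.2
```

```bash
python3 -m jog '[[0,0,0.1,0],[0,0,0.2,0],[0,0,0.2,0],[0,0,0.2,0]]'; python3 -m jog '[[0,0,0.1,0],[0,0,0.2,0],[0,0,0.2,0],[0,0,0.2,0]]'
```

```text
t: 15.63
eef_pos: [0.5924, -0.2235, 0.003]
tool_rot: [0.0, 0.989, 0.145, 0.0]
contact_force: [-2.3, 0.5, 2.4]
gripper_width: 0.242
grasp_force: 39.2
t: 15.97
eef_pos: [0.5925, -0.2235, 0.0028]
tool_rot: [0.0, 0.989, 0.145, 0.0]
contact_force: [-6.5, 1.2, 18.6]
gripper_width: 0.242
grasp_force: 47.2
```

It has bottomed out. I'll ease up slightly and then open a little.

```bash
python3 -m jog '[[0,0,-0.25,0],[0,0,-0.25,0]]'; python3 -m jog '[[0,0,0,0],[0,0,0,0],[0,0,0,0],[0,0,0,0]]' 0.3 20;  python3 -m jog '[[0,0,0,0],[0,0,0,0],[0,0,0,0]]' 0
python3 -m jog '[[0,0,-0.5,0],[0,0,-1.5,0],[0,0,-3,0],[0,0,-6,0],[0,0,-9,0],[0,0,-12,0],[0,0,-16,0],[0,0,-20,0],[0,0,-20,0],[0,0,-20,0]]'
python3 - <<'E'
from m import *
t=cam('top','top8.png');s=cam('side','side8.png')
a=cv2.resize(s['pixels'][135:205,215:325],None,fx=5,fy=5,interpolation=cv2.INTER_CUBIC)
b=cv2.resize(t['pixels'][100:210,310:390],None,fx=3,fy=350/110,interpolation=cv2.INTER_CUBIC)
cv2.imwrite('pics/crop8.png',np.hstack([a,b])[:,:,::-1])
E
```

```text
t: 16.13
eef_pos: [0.593, -0.2234, 0.0041]
tool_rot: [0.0, 0.989, 0.145, 0.001]
contact_force: [0.5, -1.0, 1.0]
gripper_width: 0.244
grasp_force: 39.1
t: 16.47
eef_pos: [0.5923, -0.2233, 0.0031]
tool_rot: [-0.0, 0.989, 0.145, -0.0]
contact_force: [-0.2, -0.1, 0.2]
gripper_width: 0.354
grasp_force: 0.0
t: 16.72
eef_pos: [0.5924, -0.2234, 0.0034]
tool_rot: [-0.0, 0.989, 0.145, -0.0]
contact_force: [0.1, 0.8, 1.0]
gripper_width: 0.502
grasp_force: 0.0
t: 17.55
eef_pos: [0.5942, -0.224, 0.2078]
tool_rot: [0.002, 0.989, 0.145, 0.003]
contact_force: [-0.7, 0.6, -1.0]
gripper_width: 0.5
grasp_force: 0.0
```

View pics/crop8.png

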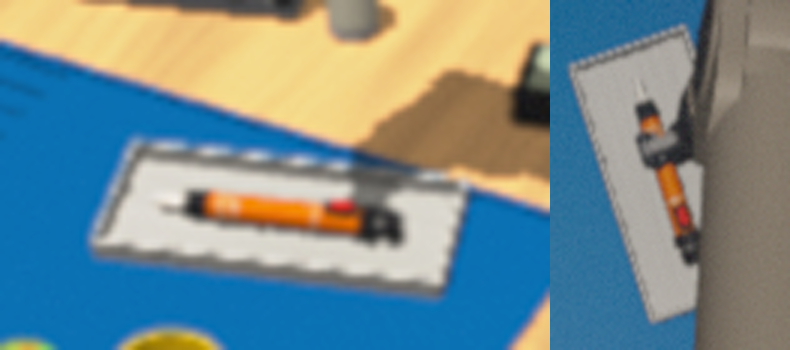

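The crop shows the sucker lying flat and centred in the tray, nozzle at (165,202) and knob at (395,232). It's cocked with the button up, and the gripper is clear. I'll let it settle and hand in.

```bash
python3 -m jog '[[0,0,0,0],[0,0,0,0],[0,0,0,0],[0,0,0,0],[0,0,0,0],[0,0,0,0]]' >/dev/null; python3 -c "
from station import bot
print(bot.hand_in())"
```

```text
the job is handed in; nothing more can be done
None
```

The solder sucker was cocked in its holder, drawn out still cocked and laid flat in the tool tray with the gripper clear. The job is handed in, but no verdict came back.

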